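Hold the chute gate open and push the bush rack past it

ROBOT

A 7-joint arm with a two-finger parallel gripper is mounted at the origin on a cart in front of the work surface, level with it; the furniture and walls round the work are solid. World frame = base frame: x ahead of the robot, y to its left, z up, the work surface at z = 0. Lengths are in m, angles in rad, forces in N, time in s.
With the tool pointing down it reaches from about 0.35 to 0.9 m from the base axis. Payload 8.1 kg.
Tool frame: the origin (TCP) lies where the fingers leave the gripper's body, on its centre line; the fingertips stand 73 mm ahead of it and the grasp point (between the pads) lies 54 mm ahead of it; z points along the fingers, y is the line along which they close (so a half turn about z gives the same grasp; the last joint's range is limited). The gripper opens to 85 mm and grips with 20 to 120 N. Pads are 22 mm wide; open, the fingers measure 114 mm over their backs; the gripper's body (76 mm by 85 mm) begins 54 mm behind the grasp point. The pads swing forward as they close: fully open they stand 13 mm farther back than shut.
Start: joints at [1.145, 0.434, 0.025, 1.573, -0.012, 1.134, -0.075], TCP at [0.198, -0.593, 0.304] pointing down, gripper open.
Joint ranges: [-2.62, 2.62], [-0.44, 2.09], [-1.27, 1.32], [0.08, 2.57], [-1.32, 4.46], [0.12, 2], [-2.74, 2.74]. Speed limits (rad/s): [2.22, 2.22, 3.01, 3.01, 3.14, 3.14, 3.14].

INTERFACE

Orientations are given as a rotation vector (axis times angle).
In Python, from workcell import robot gives the robot as it stands. The module is installed in compiled form; this text tells all that it offers.
- The arm moves only by the tool drive_tool, never from a script. Its argument "targets" is one flat list of numbers, 5 for each row, row after row: the shift along the tool's x, y, z in cm, then the turn about the tool's z in rad, then the finger opening in cm, from 0 to 8.54. A call has 1 to 12 rows; each row shifts and turns the commanded pose from where the row before left it, along the tool's axes as they then stand; what a row does not reach is not made up. A row lasts 1/12 s, in which the tool goes at most 41.7 mm and 7.16 degrees, less where a joint would pass 70% of its speed; a pose out of reach is approached as far as the arm can. A call with a gripper value outside its range is refused whole. The fingers move at their own pace and stop on an object; "grip_force" is the grip in N (left out, the last holds). Time passes only in rows, so rows that do not move let the fingers close. It gives the time, the measured TCP pose, the force, the opening and the grip force at its end, in the units of the state.
- robot.get_state(): the state, without advancing time (a new reading comes with each control period).
- robot.camera(name): name is "scene" or "top" or "wrist"; returns the picture (400x640x3 uint8, blue, green, red); there is no depth.
- robot.camera_info(name): a dict with "fov_y" (degrees; the focal length in pixels is half the picture's height over the tangent of half this angle, whatever the lens; pixels are square), "cx", "cy" (the principal point, pixels), "k1" (the pictures are not rectified: a ray, as slopes to the right and down, at radius r is drawn at 1 + k1 r^2 times it, then the intrinsics apply), "R" (3x3) and "t" (3): a world point X has camera coordinates R X + t. Camera axes: x right, y down, z forward; pixel columns grow to the right and rows downward; lengths in m; the calibration is good to about 2 mm. A picture is of the moment at which its call begins: read the wrist's pose just before it. camera_info takes no time and is no camera call; for the wrist camera it gives the pose at the moment of the call.
- robot.finish_job(): hands the job in; it is judged then, once.
The state is a dict: "time": time; "joint_pos": joint angles; "qvel": joint speeds; "effort": joint torques, N m; "eef_pos": TCP position; "tcp_rot": TCP orientation; "wrist_force": force on the tool from outside, world axes, zero at the start; "ft_torque": the same for the moment, N m; "width": finger opening in m; "gripper_force": force on a finger pad.
Only numpy, scipy, OpenCV 4.12 (cv2) and the standard library are available. Lean on these libraries where they do the work, as an engineer would, in place of code of your own. Each camera call takes 0.05 s, during which the arm holds its last target. There are 200 camera calls.

TASK

Press the long paddle beside the chute down with one fingertip to swing the gate up, and keep holding it open while the other finger pushes the bush rack by its upright tab along the chute, past the gate, until it is fully home against the end stop. Then let go so that the gate swings shut into the gap behind the rack's block, and move clear. Only push the rack, never grip or lift it; at no time may the gate touch it, and leave the bracket, the tape roll and the screwdriver alone.

Things in the scene. Friction and masses are not known exactly. Their poses are not given: they have to be found in the camera images.
- chute: fixed chute on a grey base plate 166 x 357 x 8 mm. Origin on the bench top under its centre line; +y is the push direction (about world +y, the robot's left), +z up, -x the paddle side (toward the robot). Floor at z 8 mm; channel 64 mm wide (x -32 to 32) between 6 mm walls with tops at z 30, from y -115 to the end stop at y 220. Gate plate at y 145
- gate_axle (a point): point on the gate's axle, at chute x -51, y 0, z 60 mm. The axle (8 mm thick) runs along chute y from -113 to 172 mm just outside the wall; its two brackets (18 mm wide in x, tops at z 68) stand at y -107 and 166
- gate (a joint): hinge of the gate rocker in rad: 0 shut, grows as the paddle is pressed down, 0.9 at its stop. From 0.55 up the plate clears the rack. A spring shuts it when let go; holding it open takes about 3 to 8 N down on the paddle. The rocker carries the paddle outside the chute and, on an arm over the wall at chute y 145 mm, the stop plate over the channel
- paddle_middle (a point): middle of the top of the paddle, a steel strip with black rubber, 185 mm long (chute y -100 to 85 mm), 50 mm wide, from 11 to 61 mm out from the axle toward chute -x. Shut it slopes 0.36 rad up away from the chute (middle 69 mm above the bench); at gate 0.8 it slopes 0.44 down (middle 41 mm). Press it anywhere; a fingertip can slide along it
- gate_plate_bottom (a point): middle of the lower edge of the gate's steel stop plate, 40 mm wide (chute x -20 to 20 when shut), 5 mm thick, 36 mm tall; shut, this edge is 24 mm above the bench and bars the rack's block. At 0.8 rad the plate's arm reaches about 115 mm above the bench at chute y 139 to 151 mm
- stop_face (a point): middle of the foot of the end stop's face, on the channel floor (8 mm above the bench); axes as the chute's. The stop is 40 mm tall
- rack: loose bush rack, 0.25 to 0.5 kg, in the chute with 2 mm play each side; axes as the chute's, +y its front, origin at the centre of its underside. Base 60 x 140 x 8 mm; at the front a grey block 56 x 60 mm with six steel bushes, top 34 mm up; behind it a 74 mm gap with only the base (two low ribs by the tab); at the rear an upright tab 44 wide, 6 thick, top 67 mm up. Starts short of the gate
- rack_front (a point): middle of the rack's front face, 70 mm ahead of its origin and 15 mm above its underside; the rack is home when this meets the stop face (same chute y)
- push_tab (a point): point on the rear face of the upright tab, 50 mm above the rack's underside (58 mm above the bench), 70 mm behind its origin: push here toward +y. At home it stands at chute y 80 mm, 65 mm short of the gate plate
- bracket: bystander: loose steel angle bracket 28 x 50 x 35 mm beyond the chute (+x side); origin at the centre of its underside
- tape_roll: bystander: loose roll of black tape, 62 mm across, 19 mm high, beyond the chute (+x side); origin at the centre of its underside
- screwdriver: bystander: loose screwdriver 33 x 202 x 34 mm with a red handle, lying along the chute on the robot's side, about 165 mm from the centre line; origin at the centre of its underside
Things that resemble listed ones, but are neither listed nor needed, are in the scene too. What is shaped like the rack but orange is not meant.

How it is judged:
By the outcome, as a careful person would: the job done as asked, in the order asked, and still so for the second after the job is handed in, with the robot touching nothing.
It also fails if it takes over 45 s, if anything falls off the work surface, if the arm or the gripper's body presses on something with over 40 N, if the wrist force passes 120 N, or if a joint passes its speed limit or range.

## Working session

There is one attempt and no reset: what is moved stays moved. The work goes in short steps, Python scripts to look and compute and a tool call to move; the robot and the scene stay as the last step left them, time stands still between calls to the robot, and variables do not carry over. Pictures are saved under pics/ and viewed, at most 10 in all, crops included, and the job is handed in when it is done.

Besides the shell and the picture viewer there is one more tool, called after "Request:" in YAML: its name, and indented under it one key for each argument. drive_tool: Moves the arm, as the interface text tells. Its arguments: {"type":"object","properties":{"targets":{"type":"array"},"grip_force":{"type":"number"}},"required":["targets"]}

```bash
mkdir -p pics
python3 - <<'E'
from workcell import robot
import cv2
s=robot.get_state()
for k in ("time","eef_pos","tcp_rot","wrist_force","width"): print(k,s[k])
for n in ("scene","top"):
    cv2.imwrite(f"pics/{n}0.png",robot.camera(n)); print(n,robot.camera_info(n))
E
```

```text
time 0.0
eef_pos [ 0.19810413 -0.59235034  0.30311911]
tcp_rot [-3.09924082e+00 -5.04568367e-01  6.46181182e-04]
wrist_force [-0.08113019 -0.23709044 -0.39099101]
width 0.0855319073636823
scene {'fov_y': 55.59767258284626, 'cx': 317.07693412061883, 'cy': 200.54808307632996, 'k1': -0.08225783473750423, 'R': array([[ 0.73000094, -0.68328217, -0.0149697 ],
       [-0.44858817, -0.4625052 , -0.76475983],
       [ 0.51562319,  0.56499063, -0.64414153]]), 't': array([-0.35743177,  0.31271941,  0.59521988])}
top {'fov_y': 50.996569448113306, 'cx': 320.45011719168116, 'cy': 199.0449800461479, 'k1': -0.00013042751670339192, 'R': array([[-0.01313107, -0.9998953 , -0.00607952],
       [-0.98496254,  0.01398198, -0.17220132],
       [ 0.17226829,  0.00372691, -0.98504302]]), 't': array([0.03446461, 0.55030578, 0.88413645])}
```

View pics/scene0.png

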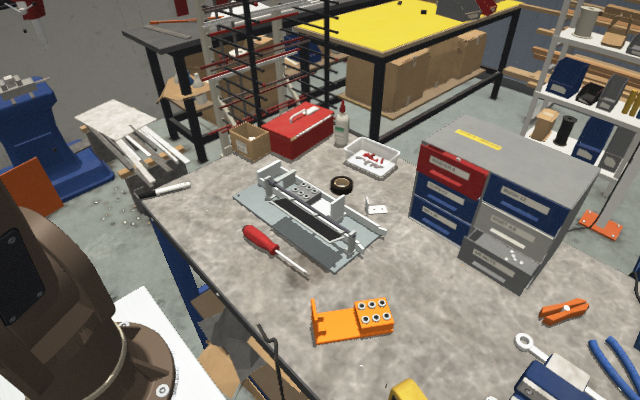

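View pics/top0.png

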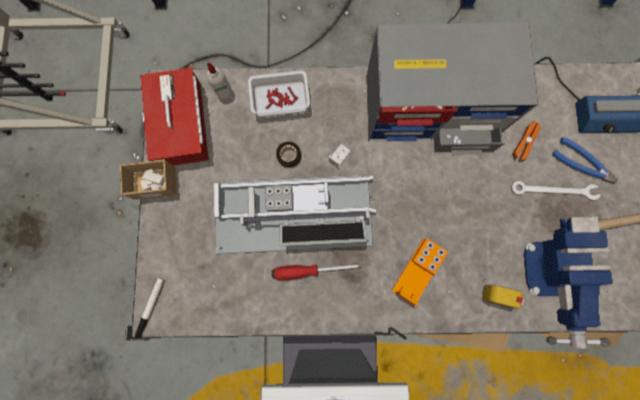

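Scene: the chute is at about (310,215), and the orange decoy rack at (355,320). Top: the chute spans cols 216–374, rows 178–250, with its stop at the left. The grey rack's block is at (279,198), with white base out to 328. The gate is at (252,203), the paddle at (323,233) and the screwdriver at (315,271).
Rack candidates: grey in the chute at top (295,198), or orange at top (420,272). I choose the grey one and check it in a crop.

Run:
```python
import cv2
a=cv2.imread("pics/top0.png")[165:260,205:385]; b=cv2.imread("pics/scene0.png")[150:275,225:390]
cv2.imwrite("pics/c1.png",cv2.resize(a,None,fx=4.4,fy=4.4,interpolation=cv2.INTER_CUBIC))
cv2.imwrite("pics/c2.png",cv2.resize(b,None,fx=4.8,fy=4.8,interpolation=cv2.INTER_CUBIC))
```

```text
(no output)
```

View pics/c1.png

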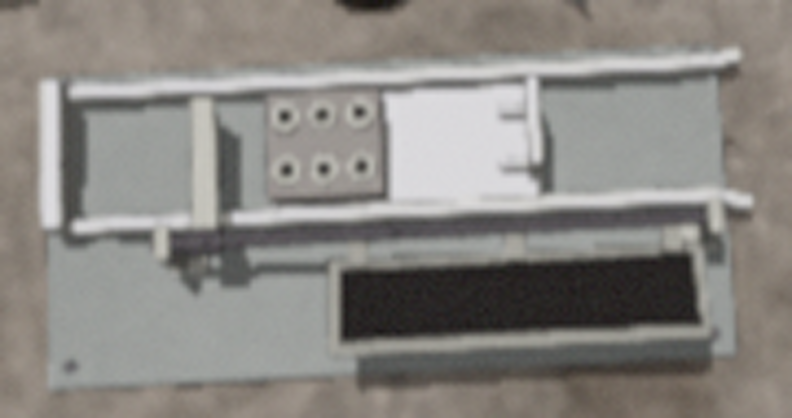

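View pics/c2.png

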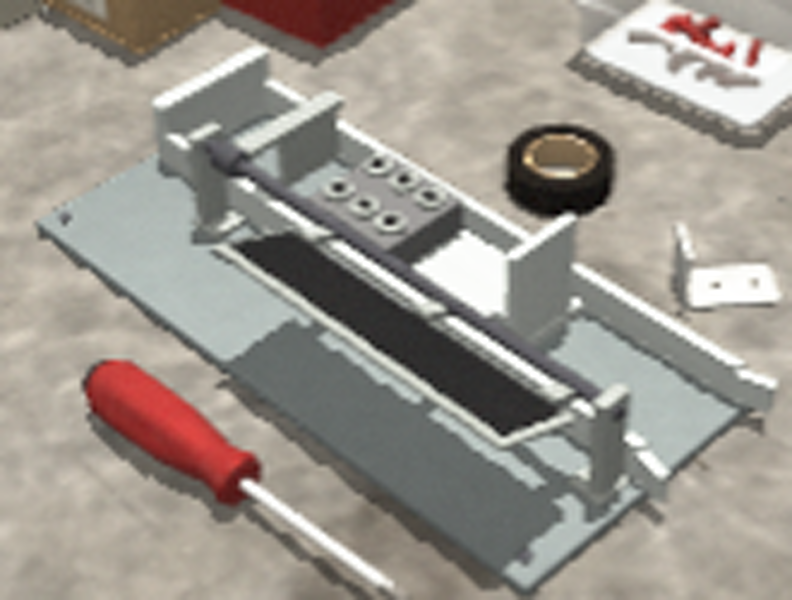

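Crops: the grey rack with six bushes sits in the chute. Its tab is at top-crop (537,120) and scene-crop (540,260). The axle brackets are at top-crop (162,243)/(715,213) and scene-crop (200,135)/(612,392). The paddle corners are visible too.

```bash
cat > h.py <<'E'
import numpy as np
from workcell import robot
from scipy.optimize import least_squares
def proj(X,I):
    c=np.atleast_2d(X)@I["R"].T+I["t"]; s=c[:,:2]/c[:,2:]
    s=s*(1+I["k1"]*(s**2).sum(1,keepdims=True))
    f=200/np.tan(np.radians(I["fov_y"])/2)
    return s*f+[I["cx"],I["cy"]]
def toworld(p,P): # chute mm -> world
    c,s=np.cos(p[2]),np.sin(p[2]); P=np.atleast_2d(P)/1000.
    return np.c_[p[0]+c*P[:,0]-s*P[:,1],p[1]+s*P[:,0]+c*P[:,1],P[:,2]+p[3]]
E
python3 - <<'E'
from h import *
T,S=robot.camera_info("top"),robot.camera_info("scene")
ob=[("t",335,352,-109.5,85,78),("t",335,262,-62.7,85,60),("t",710,330,-109.5,-100,78),
("t",162,243,-51,166,68),("t",715,213,-51,-107,68),("t",62,82,38,220,48),("t",62,228,-38,220,48),
("s",505,444,-109.5,-100,78),("s",213,247,-109.5,85,78),("s",204,135,-51,166,68),("s",612,392,-51,-107,68)]
tab=[("t",541,78,22,75),("t",541,163,-22,75),("s",508,257,-22,75),("s",575,217,22,75)]
def px(o): return np.array([o[1]/4.4+205,o[2]/4.4+165]) if o[0]=="t" else np.array([o[1]/4.8+225,o[2]/4.8+150])
cam=dict(t=T,s=S)
def f(q):
    r=[proj(toworld(q,o[3:6]),cam[o[0]])[0]-px(o) for o in ob]
    r+=[proj(toworld(q,[o[3],q[4]*1000,o[4]]),cam[o[0]])[0]-px(o) for o in tab]
    return np.ravel(r)
r=least_squares(f,[.55,0,0,0,-.03],loss="soft_l1")
print(r.x.round(4)); print(r.fun.reshape(-1,2).round(1))
p=r.x;print("tcp start",toworld(p,[-43,p[4]*1000-25,0]),"end",toworld(p,[-43,68,0]))
E
```

```text
[ 0.5618  0.0323  0.046  -0.0006 -0.022 ]
[[-0.5 -0.1]
 [-0.6 -0.7]
 [ 1.7 -0.3]
 [ 0.7  0. ]
 [ 1.2 -0.7]
 [-0.1 -0.2]
 [ 0.5  0.2]
 [-0.5  0.1]
 [-0.9 -0.7]
 [-1.7 -0.2]
 [-0.9  0.9]
 [-0.6 -1.3]
 [ 0.7 -0.7]
 [-0.1  1.1]
 [-0.8  0.1]]
tcp start [[ 0.52098153 -0.01669343 -0.00055467]] end [[ 0.51569645  0.09822651 -0.00055467]]
```

Request:
drive_tool:
  targets: [0, 0, -1, -0.118, 8.54, 0, 0, -1, -0.118, 8.54, 0, 0, -1, -0.118, 8.54, 0, 0, -1, -0.118, 8.54, 0, 0, -1, -0.118, 8.54, 0, 0, -1, -0.118, 8.54, 0, 0, -1, -0.118, 8.54, 0, 0, -1, -0.118, 8.54, 0, 0, -1, -0.118, 8.54, 0, 0, -1, -0.118, 8.54, 0, 0, -1, -0.118, 8.54, 0, 0, 0, 0, 8.54]

```text
time: 1.1
eef_pos: [0.1983, -0.5932, 0.4155]
tcp_rot: [2.158, 2.28, -0.001]
wrist_force: [-0.2, 0.1, 0.5]
width: 0.0853
gripper_force: 0.0
```

Request:
drive_tool:
  targets: [3, 1.9, 0, 0, 8.54, 3, 1.9, 0, 0, 8.54, 3, 1.9, 0, 0, 8.54, 3, 1.9, 0, 0, 8.54, 3, 1.9, 0, 0, 8.54, 3, 1.9, 0, 0, 8.54, 3, 1.9, 0, 0, 8.54, 3, 1.9, 0, 0, 8.54, 3, 1.9, 0, 0, 8.54, 3, 1.9, 0, 0, 8.54, 3, 1.9, 0, 0, 8.54, 0, 0, 0, 0, 8.54]

```text
time: 2.1
eef_pos: [0.3936, -0.2458, 0.4138]
tcp_rot: [-2.159, -2.281, -0.005]
wrist_force: [-0.0, -0.1, -0.4]
width: 0.0853
gripper_force: 0.0
```

```bash
cat >> h.py <<'E'
from scipy.spatial.transform import Rotation as Ro
P0=np.array([.5618,.0323,.046,0.])
def where(P=P0):
    s=robot.get_state(); e=s["eef_pos"]; c,n=np.cos(P[2]),np.sin(P[2])
    d=(e[:2]-P[:2])*1000
    R=Ro.from_rotvec(s["tcp_rot"]).as_matrix()
    print("t %.2f chute xyz mm"%s["time"],np.round([c*d[0]+n*d[1],-n*d[0]+c*d[1],e[2]*1000],1),"yaw",round(np.arctan2(R[1,1],R[0,1]),4),"tilt",R[:2,2].round(3),"F",np.round(s["wrist_force"],1),"w",round(s["width"],4))
    return s
E
python3 -c "from h import *;where()"
```

```text
t 2.10 chute xyz mm [-180.8 -270.1  413.8] yaw 0.055 tilt [0.002 0.002] F [-0.  -0.1 -0.4] w 0.0853
```

Request:
drive_tool:
  targets: [2.4, 1.5, 0, 0.009, 8.54, 2.4, 1.5, 0, 0, 8.54, 2.4, 1.5, 0, 0, 8.54, 2.4, 1.5, 0, 0, 8.54, 2.4, 1.5, 0, 0, 8.54, 2.4, 1.5, 0, 0, 8.54, 2.4, 1.5, 2, 0, 8.54, 2.4, 1.5, 3, 0, 8.54, 2.1, 1.8, 3, 0, 8.54, 0, 0, 3, 0, 8.54, 0, 0, 3, 0, 8.54, 0, 0, 0, 0, 8.54]

```text
time: 3.1
eef_pos: [0.5165, -0.0344, 0.268]
tcp_rot: [-2.173, -2.258, 0.01]
wrist_force: [-0.9, -1.3, 0.0]
width: 0.0852
gripper_force: 0.0
```

Run:
```python
from h import *
import cv2
where(); I=robot.camera_info("wrist"); im=robot.camera("wrist"); print(I)
np.savez("w1",R=I["R"],t=I["t"])
cv2.imwrite("pics/w1.png",cv2.resize(im,(800,500)))
for y in (-100,85):print(proj(toworld(P0,[[-109.5,y,78],[-51,-107 if y<0 else 166,68]]),I)*1.25)
print(proj(toworld(P0,[[-22,-22,75],[22,-22,75]]),I)*1.25)
```

```text
t 3.10 chute xyz mm [-48.4 -64.6 268. ] yaw 0.0384 tilt [-0.01   0.001] F [-0.9 -1.3  0. ] w 0.0852
{'fov_y': 63.61365808521661, 'cx': 324.62350530357844, 'cy': 204.17886068289238, 'k1': -0.032871478036183996, 'R': array([[ 0.99922062,  0.0382025 , -0.00993621],
       [ 0.0393689 , -0.94616815,  0.32127234],
       [ 0.00287208, -0.32141312, -0.94693472]]), 't': array([-0.51266082, -0.08228333,  0.33477112])}
[[321.86576065 296.77386552]
 [404.55223438 299.59403243]]
[[ 2.98803155e+02 -3.27280818e-01]
 [ 4.00159515e+02 -1.63866328e+02]]
[[447.7720043  185.08079427]
 [515.27983293 184.80564868]]
```

View pics/w1.png

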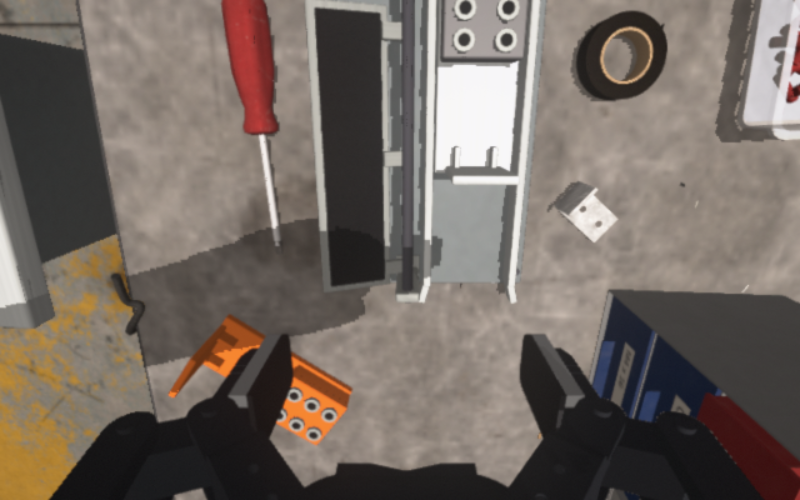

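Wrist view: the tab's rear top edge runs (453–519, 184). The paddle's near outer corner is at (325,291) and the bracket at (408,298). That is within about 3 mm of the fit, with the chute roughly 2 mm further in +x. The choice of the grey rack is confirmed.

Request:
drive_tool:
  targets: [0.5, 0.3, 1, 0, 8.54, 0.5, 0.2, 2, 0, 8.54, 0.4, 0.2, 2, 0, 8.54, 0, 0, 1, 0, 8.54, 0, 0, 0, 0, 8.54, 0, 0, 0, 0, 8.54]

```text
time: 3.65
eef_pos: [0.5263, -0.02, 0.2148]
tcp_rot: [2.176, 2.265, 0.001]
wrist_force: [0.9, 0.1, -0.5]
width: 0.0852
gripper_force: 0.0
```

```bash
sed -i 's/P0=np.array.*/P0=np.array([.564,.0335,.046,0.])/' h.py
python3 - <<'E'
from h import *
import cv2
where(); I=robot.camera_info("wrist"); im=robot.camera("wrist")
cv2.imwrite("pics/w2.png",cv2.resize(im,(800,500)))
print(proj(toworld(P0,[[-109.5,-100,78],[-109.5,85,78],[-51,-107,68],[-22,-22,75],[22,-22,75]]),I)*1.25)
E
```

```text
t 3.65 chute xyz mm [-40.1 -51.7 214.8] yaw 0.0401 tilt [ 0.001 -0.   ] F [ 0.9  0.1 -0.5] w 0.0852
[[288.5367582  353.88152034]
 [249.17126886  -2.0350251 ]
 [387.77878732 354.45375176]
 [437.9857241  224.19313046]
 [519.75504464 223.76553468]]
```

View pics/w2.png

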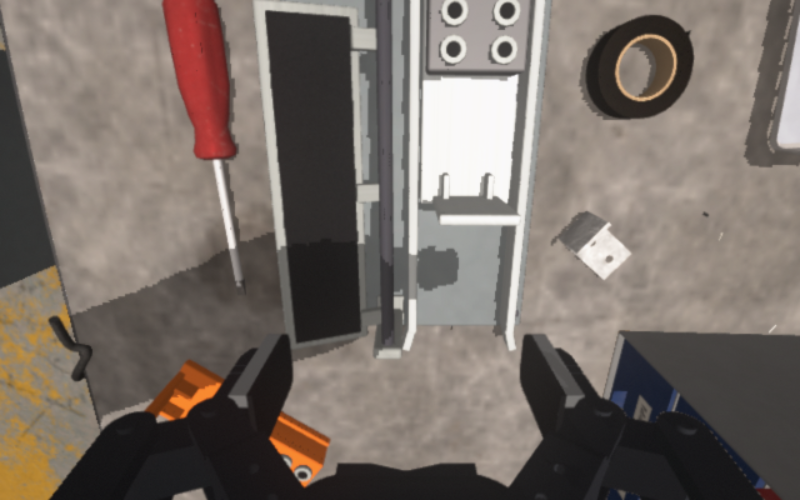

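Wrist view: the tab's rear edge is at (440–519, 223), the paddle corner at (289,350) and the bracket at (388,352). All agree with the pose to about 2 mm. Now descending.

Request:
drive_tool:
  targets: [0, -0.3, 1, -0.006, 8.54, 0, -0.1, 2, 0, 8.54, 0, 0, 2, 0, 8.54, 0, 0, 0.6, 0, 8.54, 0, 0, 0, 0, 8.54, 0, 0, 0, 0, 8.54]

```text
time: 4.2
eef_pos: [0.5221, -0.02, 0.1584]
tcp_rot: [2.169, 2.273, 0.0]
wrist_force: [-0.4, 0.5, 0.8]
width: 0.0854
gripper_force: 0.0
```

Request:
drive_tool:
  targets: [0, 0, 0.4, 0, 8.54, 0, 0, 0.4, 0, 8.54, 0, 0, 0.4, 0, 8.54, 0, 0, 0, 0, 8.54]

```text
time: 4.53
eef_pos: [0.5217, -0.0201, 0.1454]
tcp_rot: [-2.169, -2.273, 0.001]
wrist_force: [-0.8, 0.3, 0.9]
width: 0.0851
gripper_force: 0.0
```

```bash
python3 -c "from h import *;where()"
```

```text
t 4.53 chute xyz mm [-44.7 -51.6 145.4] yaw 0.0468 tilt [-0. -0.] F [-0.8  0.3  0.9] w 0.0851
```

Request:
drive_tool:
  targets: [0, 0, 0.3, 0, 8.54, 0, 0, 0.3, 0, 8.54, 0, 0, 0.3, 0, 8.54, 0, 0, 0, 0, 8.54]

```text
time: 4.87
eef_pos: [0.5216, -0.0201, 0.1363]
tcp_rot: [-2.168, -2.272, 0.001]
wrist_force: [0.6, -0.4, 0.5]
width: 0.0857
gripper_force: 0.0
```

Request:
drive_tool:
  targets: [0, 0, 0.3, 0, 8.54, 0, 0, 0.3, 0, 8.54, 0, 0, 0.3, 0, 8.54, 0, 0, 0, 0, 8.54]

```text
time: 5.2
eef_pos: [0.5218, -0.02, 0.1274]
tcp_rot: [-2.168, -2.273, 0.0]
wrist_force: [0.2, -0.8, 1.6]
width: 0.0849
gripper_force: 0.6
```

Run:
```python
from h import *
import cv2
where()
im=robot.camera("scene")[140:280,215:395]
cv2.imwrite("pics/s2.png",cv2.resize(im,None,fx=4.2,fy=4.2,interpolation=cv2.INTER_CUBIC))
```

```text
t 5.20 chute xyz mm [-44.6 -51.5 127.4] yaw 0.047 tilt [-0.  0.] F [ 0.2 -0.8  1.6] w 0.0849
```

View pics/s2.png

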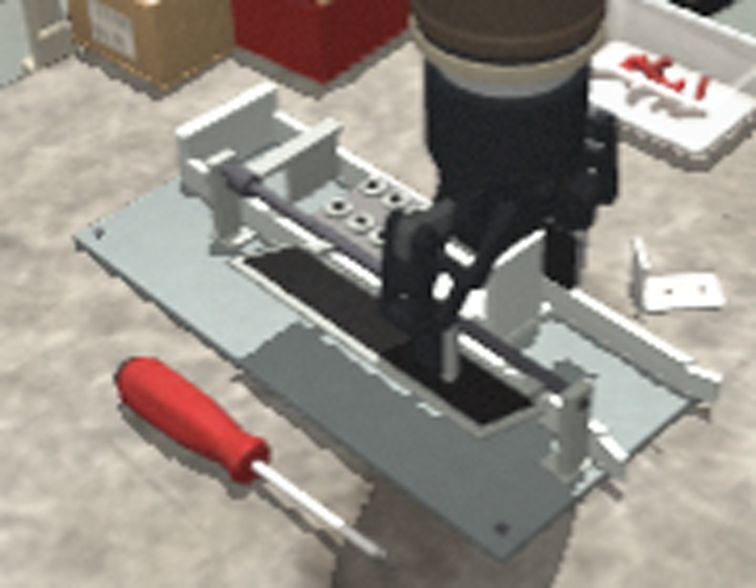

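Scene crop: the near fingertip stands on the paddle at (440,380) with first contact at about 1.6 N. The other finger is behind the tab, at about (560,260). I'll press down.

Request:
drive_tool:
  targets: [0, 0, 0.3, 0, 8.54, 0, 0, 0.4, 0, 8.54, 0, 0, 0.4, 0, 8.54, 0, 0, 0.4, 0, 8.54, 0, 0, 0.4, 0, 8.54, 0, 0, 0, 0, 8.54]

```text
time: 5.75
eef_pos: [0.522, -0.02, 0.1082]
tcp_rot: [-2.168, -2.273, 0.0]
wrist_force: [1.2, 0.1, 2.4]
width: 0.0856
gripper_force: 1.2
```

Request:
drive_tool:
  targets: [0, 0, 0.3, 0, 8.54, 0, 0, 0.2, 0, 8.54, 0, 0, 0, 0, 8.54]

```text
time: 6.0
eef_pos: [0.5218, -0.02, 0.1036]
tcp_rot: [-2.169, -2.273, 0.0]
wrist_force: [1.8, -0.7, 3.5]
width: 0.0852
gripper_force: 1.3
```

Run:
```python
from h import *
import cv2
where()
I=robot.camera_info("scene")
im=robot.camera("scene")[140:280,215:395]
for g in (.4,.55,.65,.75,.85):
    a=.36-g; r,h=61,-3.95
    x=-51-(r*np.cos(a)-h*np.sin(a)); z=60+r*np.sin(a)+h*np.cos(a)
    # plate lower-edge: shut at x0,z24
    v=np.array([[51-20,24-60],[51+20,24-60]]);c,s=np.cos(g),np.sin(g)
    pl=[[-51+c*q[0]-s*q[1],145,60+s*q[0]+c*q[1]] for q in v]
    print(g,((proj(toworld(P0,[[x,85,z],[x,-100,z]]+pl),I)-[215,140])*4.2).round(0).tolist())
cv2.imwrite("pics/s3.png",cv2.resize(im,None,fx=4.2,fy=4.2,interpolation=cv2.INTER_CUBIC))
```

```text
t 6.00 chute xyz mm [-44.7 -51.5 103.6] yaw 0.0469 tilt [-0. -0.] F [ 1.8 -0.7  3.5] w 0.0852
0.4 [[227.0, 288.0], [480.0, 464.0], [297.0, 178.0], [340.0, 131.0]]
0.55 [[231.0, 299.0], [482.0, 475.0], [300.0, 167.0], [339.0, 115.0]]
0.65 [[235.0, 305.0], [484.0, 481.0], [301.0, 160.0], [337.0, 105.0]]
0.75 [[239.0, 311.0], [488.0, 486.0], [301.0, 153.0], [335.0, 95.0]]
0.85 [[244.0, 316.0], [492.0, 490.0], [301.0, 147.0], [331.0, 86.0]]
```

View pics/s3.png

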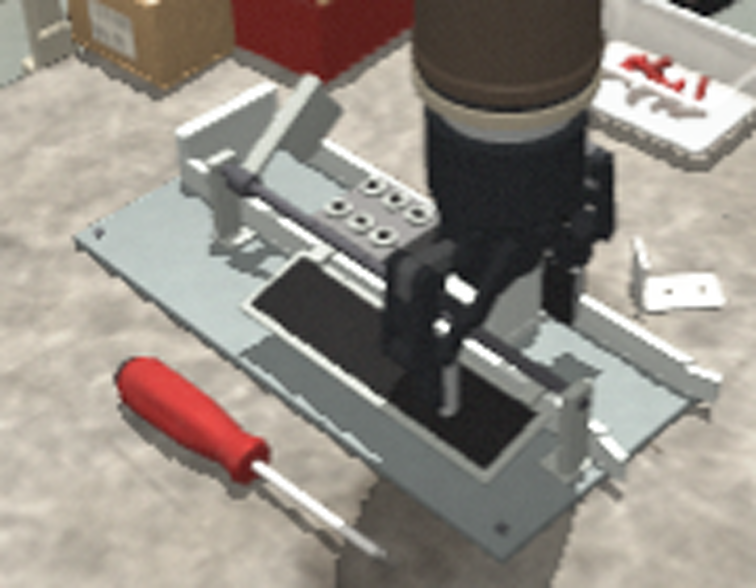

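Scene crop: the gate is up. The plate's lower corner is at (303,155) and the paddle corner at (243,308), so the gate is at about 0.67 rad. I'll press a little more, then push.

Request:
drive_tool:
  targets: [0, 0, 0.3, 0, 8.54, 0.3, 0, 0, 0, 8.54, 0.5, 0, 0, 0, 8.54, 0.5, 0, 0, 0, 8.54, 0.5, 0, 0, 0, 8.54, 0.5, 0, 0, 0, 8.54, 0.5, 0, 0, 0, 8.54, 0, 0, 0, 0, 8.54]

```text
time: 6.72
eef_pos: [0.5203, 0.0093, 0.1009]
tcp_rot: [-2.167, -2.274, -0.0]
wrist_force: [-1.3, 0.3, 1.7]
width: 0.0852
gripper_force: 1.2
```

```bash
python3 -c "from h import *;where()"
```

```text
t 6.72 chute xyz mm [-44.7 -22.1 100.9] yaw 0.0483 tilt [-0.     0.001] F [-1.3  0.3  1.7] w 0.0852
```

Request:
drive_tool:
  targets: [0.4, 0, 0, 0, 8.54, 0.5, 0, 0, 0, 8.54, 0.6, 0, 0, 0, 8.54, 0.6, 0, 0, 0, 8.54, 0.6, 0, 0, 0, 8.54, 0.6, 0, 0, 0, 8.54, 0.6, 0, 0, 0, 8.54, 0.6, 0, 0, 0, 8.54, 0.6, 0, 0, 0, 8.54, 0.5, 0, 0, 0, 8.54, 0.4, 0, 0, 0, 8.54, 0, 0, 0, 0, 8.54]

```text
time: 7.72
eef_pos: [0.5176, 0.0693, 0.101]
tcp_rot: [-2.167, -2.274, -0.001]
wrist_force: [-1.0, 0.4, 1.7]
width: 0.0856
gripper_force: 1.2
```

Run:
```python
from h import *
import cv2
where()
im=robot.camera("scene")[140:280,215:395]
cv2.imwrite("pics/s4.png",cv2.resize(im,None,fx=4.2,fy=4.2,interpolation=cv2.INTER_CUBIC))
```

```text
t 7.72 chute xyz mm [-44.7  37.9 101. ] yaw 0.0484 tilt [0.    0.001] F [-1.   0.4  1.7] w 0.0856
```

View pics/s4.png

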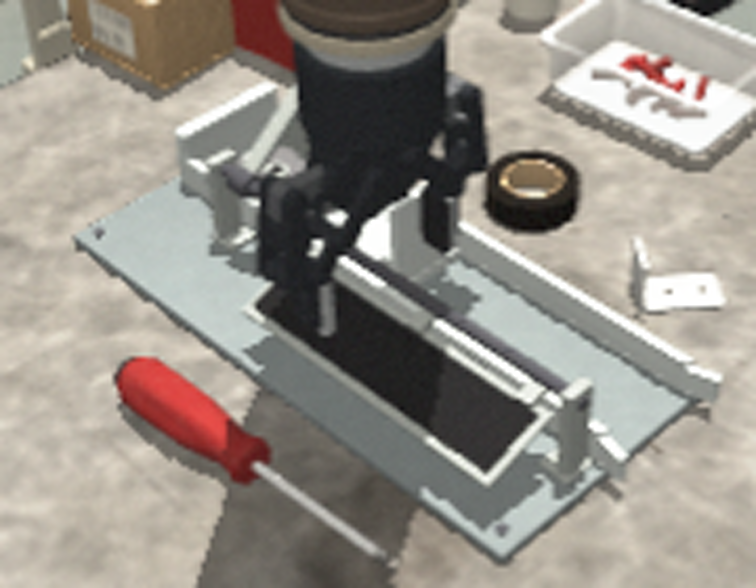

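Scene crop: the tab at (410,240) has moved with the finger, and the gate is still up at (265,140). About 30 mm remain.

Request:
drive_tool:
  targets: [0.4, 0, 0, 0, 8.54, 0.5, 0, 0, 0, 8.54, 0.5, 0, 0, 0, 8.54, 0.4, 0, 0, 0, 8.54, 0.3, 0, 0, 0, 8.54, 0.2, 0, 0, 0, 8.54, 0, 0, 0, 0, 8.54]

```text
time: 8.35
eef_pos: [0.5167, 0.0915, 0.1009]
tcp_rot: [-2.168, -2.274, -0.001]
wrist_force: [-1.3, -1.7, 3.1]
width: 0.0854
gripper_force: 1.4
```

Request:
drive_tool:
  targets: [0.2, 0, 0, 0, 8.54, 0.2, 0, 0, 0, 8.54, 0, 0, 0, 0, 8.54]

```text
time: 8.6
eef_pos: [0.5166, 0.095, 0.1009]
tcp_rot: [2.169, 2.273, 0.0]
wrist_force: [-0.8, -3.3, 3.7]
width: 0.0853
gripper_force: 2.0
```

Request:
drive_tool:
  targets: [0.2, 0, 0, 0, 8.54, 0, 0, 0, 0, 8.54]

```text
time: 8.77
eef_pos: [0.5165, 0.0969, 0.1009]
tcp_rot: [2.169, 2.273, 0.0]
wrist_force: [-0.4, -2.8, 3.0]
width: 0.0855
gripper_force: 2.4
```

```bash
python3 -c "from h import *;where()"
```

```text
t 8.77 chute xyz mm [-44.6  65.5 100.9] yaw 0.0468 tilt [ 0. -0.] F [-0.4 -2.8  3. ] w 0.0855
```

Request:
drive_tool:
  targets: [0.2, 0, 0, 0, 8.54, 0, 0, 0, 0, 8.54]

```text
time: 8.93
eef_pos: [0.5163, 0.0989, 0.1009]
tcp_rot: [2.169, 2.273, 0.0]
wrist_force: [-0.7, -4.2, 3.3]
width: 0.0855
gripper_force: 2.5
```

Request:
drive_tool:
  targets: [0.15, 0, 0, 0, 8.54, 0, 0, 0, 0, 8.54]

```text
time: 9.1
eef_pos: [0.5163, 0.0994, 0.1009]
tcp_rot: [2.169, 2.271, -0.002]
wrist_force: [0.5, -7.4, 4.8]
width: 0.0855
gripper_force: 4.0
```

Request:
drive_tool:
  targets: [0.15, 0, 0, 0, 8.54, 0, 0, 0, 0, 8.54]

```text
time: 9.27
eef_pos: [0.5163, 0.0996, 0.1009]
tcp_rot: [2.17, 2.269, -0.004]
wrist_force: [-1.4, -10.2, 7.7]
width: 0.0855
gripper_force: 6.0
```

Request:
drive_tool:
  targets: [0.2, 0, 0, 0, 8.54, 0, 0, 0, 0, 8.54, 0, 0, 0, 0, 8.54]

```text
time: 9.52
eef_pos: [0.5163, 0.0998, 0.1009]
tcp_rot: [2.172, 2.266, -0.007]
wrist_force: [-1.5, -16.3, 10.9]
width: 0.0854
gripper_force: 8.8
```

```bash
python3 -c "from h import *;where()"
```

```text
t 9.52 chute xyz mm [-44.6  68.5 100.9] yaw 0.0423 tilt [-0.001 -0.005] F [ -1.5 -16.3  10.9] w 0.0854
```

The rack is firmly against the stop, at 16 N and within about 1 mm of the predicted place. I'll back off with the gate still held, then rise.

Request:
drive_tool:
  targets: [-0.3, 0, 0, 0, 8.54, -0.4, 0, 0, 0, 8.54, -0.5, 0, 0, 0, 8.54, -0.5, 0, 0, 0, 8.54, 0, 0, 0, 0, 8.54, 0, 0, -0.4, 0, 8.54, 0, 0, -0.6, 0, 8.54, 0, 0, -0.6, 0, 8.54, 0, 0, -0.6, 0, 8.54, 0, 0, -0.8, 0, 8.54, 0, 0, -1, 0, 8.54, 0, 0, -1.5, 0, 8.54]

```text
time: 10.52
eef_pos: [0.5165, 0.0868, 0.1564]
tcp_rot: [-2.168, -2.273, 0.001]
wrist_force: [-0.2, 0.1, 0.7]
width: 0.0855
gripper_force: 0.0
```

Request:
drive_tool:
  targets: [0, 0, -2, 0, 8.54, 0, 0, -3, 0, 8.54, 0, 0, -3, 0, 8.54, 0, 0, -3, 0, 8.54, 0, 0, -3, 0, 8.54, -3, -2, -2, 0, 8.54, -3, -2, 0, 0, 8.54, -3, -2, 0, 0, 8.54, -3, -2, 0, 0, 8.54, -3, -2, 0, 0, 8.54, -3, -2, 0, 0, 8.54, 0, 0, 0, 0, 8.54]

```text
time: 11.52
eef_pos: [0.4018, -0.1041, 0.3162]
tcp_rot: [2.177, 2.264, -0.006]
wrist_force: [-0.3, -0.3, -0.8]
width: 0.0853
gripper_force: 0.0
```

Run:
```python
from h import *
import cv2
where()
a=robot.camera("scene")[140:270,215:395]; b=robot.camera("top")[165:260,205:385]
f=lambda i:cv2.resize(i,(792,int(792*i.shape[0]/i.shape[1])),interpolation=cv2.INTER_CUBIC)
a,b=[cv2.resize(i,(530,int(530*i.shape[0]/i.shape[1])),interpolation=cv2.INTER_CUBIC) for i in (a[:100],b)]
cv2.imwrite("pics/end.png",np.vstack([a,b])); print(a.shape,b.shape)
T=robot.camera_info("top")
print(((proj(toworld(P0,[[22,80,75],[-22,80,75],[28,220,42],[28,160,42],[-28,160,42]]),T)-[205,165])*530/180).round())
```

```text
t 11.52 chute xyz mm [-168.3 -130.   316.2] yaw 0.0394 tilt [-0.002 -0.003] F [-0.3 -0.3 -0.8] w 0.0853
(294, 530, 3) (279, 530, 3)
[[221.  53.]
 [223. 112.]
 [ 42.  66.]
 [120.  61.]
 [122. 133.]]
```

View pics/end.png

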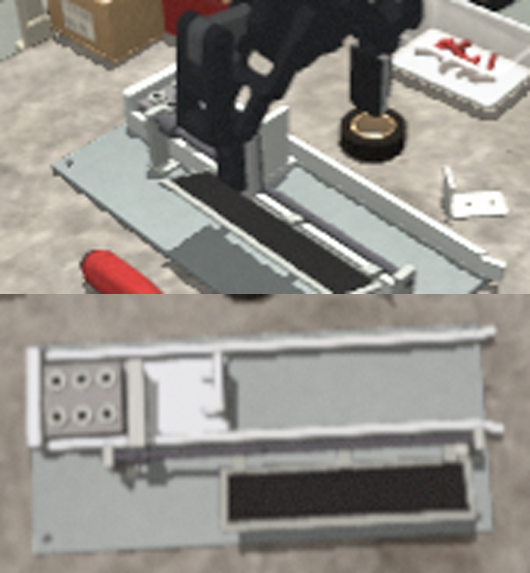

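Final views: the block is against the stop (cols 43–122, predicted 42–120), the gate is shut at (135,400) behind it, and the paddle is up. The bystanders are where they were and the arm is clear.

```bash
python3 -c "
from workcell import robot
print(robot.finish_job())"
```

```text
the job is handed in; nothing more can be done
None
```

The job is done and handed in at about 11.6 s: the rack is home against the end stop, the gate is shut in the gap behind its block, and the arm is clear with the bracket, tape roll and screwdriver left alone.

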